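# Turn the equipment stand until the battery backup faces front

## Robot

A 6-joint arm with a two-finger parallel gripper is mounted at the origin on the work surface. World frame = base frame: x ahead of the robot, y to its left, z up, the work surface at z = 0. Lengths are in m, angles in rad, forces in N, time in s.
With the tool pointing down it reaches from about 0.35 to 0.775 m from the base axis. Payload 5.5 kg.
Tool frame: the origin (TCP) lies between the finger pads; the fingertips stand env.nose_length ahead of it and the grasp point (between the pads) lies 8 mm behind it (env.nose_length is the distance from the TCP to the fingertips, in m); z points along the fingers, y is the direction in which the jaws open and shut (so a half turn about z gives the same grasp; the last joint's range is limited). The gripper opens to 85 mm and grips with 20 to 120 N. Pads are 22 mm wide; open, the fingers measure 114 mm over their backs; the gripper's body (76 mm by 85 mm) begins 54 mm behind the grasp point. The pads swing forward as they close: fully open they stand 13 mm farther back than shut.
Start: joints at [1.038, 0.313, 0.046, 1.304, 0, 1.431], TCP at [0.22, 0.531, 0.242] pointing down, gripper open.
Joint ranges: [-2.76, 2.76], [-0.86, 1.69], [-1.03, 1.26], [-2.2, 2.34], [-1.47, 1.5], [-3.14, 3.14]. Speed limits (rad/s): [2.57, 2.57, 3.14, 3.14, 3.14, 3.14].

## Interface

Orientations are given as a unit quaternion [w, x, y, z].
In Python, from workcell import env gives the robot as it stands. The module is installed in compiled form; this text tells all that it offers.
- The arm moves only by the shell command python3 -m creep 'ROWS' [FORCE]. ROWS is a JSON object of lists of equal length, an entry for each row: "hand": the finger opening in mm, from 0 to 85.4; "delta_pos": the shift along the tool's x, y, z scaled (see below), a list of three; "turn": the turn about the tool's z scaled (see below). In form: {"hand": [hand, ...], "delta_pos": [[dx, dy, dz], ...], "turn": [turn, ...]}. A call has exactly 5 rows; each row shifts and turns the commanded pose from where the row before left it, along the tool's axes as they then stand; what a row does not reach is not made up. The controller multiplies each number of a shift by 0.8 m and each number of a turn by 5 degrees. A row lasts 1/12 s, in which the tool goes at most 41.7 mm and 7.16 degrees, less where a joint would pass 70% of its speed; a pose out of reach is approached as far as the arm can. A call with a number of a shift or a turn outside -1 to 1 is refused whole. A call with a gripper value outside its range is refused whole. The fingers move at their own pace and stop on an object; FORCE is the grip in N (left out, the last holds). Time passes only in rows, so rows that do not move let the fingers close, or fill a call up. It gives the time, the measured TCP pose, the force and the opening at its end, in the units of the state.
- env.get_state(): the state, without advancing time (a new reading comes with each control period).
- env.read_camera(name): name is "scene" or "top" or "wrist"; returns a dict with "pixels" (480x640x3 uint8, red, green, blue), "depth" (480x640 float32, m along the optical axis (not along the pixel's ray), 0 where there is no reading), "fx", "fy", "cx", "cy" (pixels), "origin" and "orientation" of the camera in the world. Camera axes: x right, y down, z forward; pixel columns grow to the right and rows downward; lengths in m; the calibration is good to about 2 mm. A picture is of the moment at which its call begins.
- env.hand_in(): hands the job in, once; it reports no verdict.
Trained networks look in the newest picture that a camera, given by its name, has taken for a name from the list of things; names that differ only in an ending like _2 or _b are one class to them, and where a whole thing is asked for, a point or a joint stands for the part that bears it (a point fixed in the world has none). Each returns a list of dicts, best first, with "score" (0 to 1); they miss things now and then, are a little off and sometimes report something else, mostly with a low value. They report only what shows in the picture. A call takes as long as a camera call. They do not tell look-alikes from the thing itself.
- env.find_in(camera, target): "location" ([row, column] in pixels, amid what is visible of it).
- env.pinpoint(camera, target): "location" ([row, column] in pixels: a listed point, or the origin of a listed thing).
The state is a dict: "clock": time; "joint_pos": joint angles; "qvel": joint speeds; "tau": joint torques, N m; "tcp_pos": TCP position; "orientation": TCP orientation; "wrist_force": force on the tool from outside, world axes, zero at the start; "ft_torque": the same for the moment, N m; "finger_gap": finger opening in m.
Only numpy, scipy, OpenCV 4.12 (cv2) and the standard library are available. Lean on these libraries where they do the work, as an engineer would, in place of code of your own. Each camera call takes 0.05 s, during which the arm holds its last target.

## Task

Three network devices stand on a round turntable on the bench. Gently turn the turntable by pushing its rim or the pegs on its rim with the fingertips, without gripping anything, until the battery backup (the tallest, block-shaped box, with a round button on top) stands at the front, where its display can be read, squarely centred on the fixed pointer that sticks out from under the disc. Leave the devices in their places on the turntable, neither pushed nor lifted, leave the things lying beside it alone, and finish with the turntable at rest and the hand clear.

Things in the scene. Friction and masses are not known exactly. Their poses are not given: they have to be found in the camera images.
- front_mark (a point): The front position: the point 170 mm from the turning axis, straight above the fixed pointer, 50 mm above the bench (the height of the disc's upper face). Does not turn. The pointer is a bare aluminium arrow, 30 mm wide, 45 mm high, fixed to the bench; it comes out from under the disc, its tip 245 mm from the axis, roughly towards the robot.
- disc: The turntable: flat grey disc, 340 mm across, 15 mm thick; origin on the turning axis at its underside, 35 mm above the bench (upper face at 50 mm); z up, its -x axis points to the battery backup. Turns either way without stops, needs about 0.15 N m (1 N at the rim) and stays where it is left. All devices lie within 120 mm of the axis.
- peg_top (a point): Top centre of one of six like upright steel pegs on the rim, 16 mm across, 35 mm tall above the disc's upper face (tops 85 mm above the bench), turning with the disc. They stand on a circle of radius 158 mm, every 60 degrees, at 30, 90, 150, 210, 270 and 330 degrees from the direction of backup_mark; this is the one at 30 degrees, anticlockwise seen from above.
- backup_mark (a point): The point of the disc's rim in front of the battery backup: 170 mm from the turning axis along the disc's -x axis, on the upper face. It turns with the disc; at the goal it lies at front_mark.
- backup_place (a point): The middle of the battery backup's place on the disc, 75 mm from the turning axis, 29 mm above the disc's upper face; turns with the disc.
- backup_center (a point): Centre of the battery backup: a loose black block, 60 mm deep, 76 mm wide, 58 mm tall, the tallest box of the three, with a round button (24 mm) and vent slots on top and a display on the face that looks outwards. It stands on its place by its weight (about 0.45 kg).
- router_center (a point): Centre of the router's box: loose, black, flat, 64 mm deep, 100 mm wide, 24 mm high, with two upright antennas on top at its inner edge, tips 84 mm above the disc and within 75 mm of the axis; stands 75 mm from the axis.
- switch_center (a point): Centre of the network switch: loose, black, flat, 60 mm deep, 96 mm wide, 26 mm high, with a row of sockets on its outward face and no antennas; stands 75 mm from the axis.
- backup: The battery backup (see backup_center); origin at the middle of its underside.
- router: The router (see router_center); origin at the middle of its underside.
- switch: The network switch (see switch_center); origin at the middle of its underside.
- brick_center (a point): Centre of a black power brick, 115 x 50 x 32 mm, lying loose on the bench to the right of the stand; to be left alone.
- jar_center (a point): Centre of a clear screw jar with a grey lid, 60 mm across, 75 mm tall, loose on the bench to the left; to be left alone.
- screwdriver_grip (a point): The handle of a screwdriver lying loose on the bench to the left; to be left alone.
Not all that is in view belongs to the job. Leave any blue or turquoise look-alike of the backup alone.

How it is judged:
At the end, for the whole second after the job is handed in: The rim mark of the battery backup is within 24 mm (about 8 degrees) of the front mark, the turntable is at rest, the devices stand on it in their places (to within 15 mm), and the things on the bench are within 20 mm of where they lay (horizontal distance between backup_mark and front_mark below 0.024 m and angular speed of disc below 0.05 rad/s and distance between backup_center and backup_place below 0.019 m and z of backup_center in the frame of disc between 0.034 and 0.054 m and z of router_center in the frame of disc between 0.017 and 0.037 m and z of switch_center in the frame of disc between 0.018 and 0.038 m and distance of each of brick_center, jar_center, screwdriver_grip from where it was at the start of the episode below 0.02 m and not (z of backup_center in the frame of disc above 0.054 m or distance between backup_center and backup_place above 0.019 m or z of router_center in the frame of disc above 0.037 m or x of any of router_center, switch_center in the frame of disc below 0.0185 m or x of any of router_center, switch_center in the frame of disc above 0.0565 m or y of router_center in the frame of disc below -0.084 m or y of router_center in the frame of disc above -0.046 m or z of switch_center in the frame of disc above 0.038 m or y of switch_center in the frame of disc below 0.046 m or y of switch_center in the frame of disc above 0.084 m)); the robot touches nothing.
It fails at once if a device is shifted by more than about 15 mm on the turntable, or lifted off it (z of backup_center in the frame of disc above 0.054 m or distance between backup_center and backup_place above 0.019 m or z of router_center in the frame of disc above 0.037 m or x of any of router_center, switch_center in the frame of disc below 0.0185 m or x of any of router_center, switch_center in the frame of disc above 0.0565 m or y of router_center in the frame of disc below -0.084 m or y of router_center in the frame of disc above -0.046 m or z of switch_center in the frame of disc above 0.038 m or y of switch_center in the frame of disc below 0.046 m or y of switch_center in the frame of disc above 0.084 m).
It fails at once if the robot pushes against a device (more than 3 N) (contact force between any of the arm, the fingers and backup above 3 N or contact force between any of the arm, the fingers and router above 3 N or contact force between any of the arm, the fingers and switch above 3 N).
It fails at once if the stand is gripped, or pushed harder than 35 N (contact force between the fingers and disc above 35 N).
It fails at once if the stand is flung round (faster than 2.5 rad/s) (angular speed of disc above 2.5 rad/s).
It fails at once if a thing lying on the bench is moved by more than 20 mm (distance of any of brick_center, jar_center, screwdriver_grip from where it was at the start of the episode above 0.02 m).
It also fails if it takes over 61 s, if anything falls off the work surface, if the arm or the gripper's body presses on something with over 40 N, if the wrist force passes 120 N, or if a joint passes its speed limit or range.

## Working session

There is one attempt and no reset: what is moved stays moved. The work goes in short steps, Python scripts to look and compute and a shell command to move; the robot and the scene stay as the last step left them, time stands still between calls to the robot, and variables do not carry over. Pictures are saved under pics/ and viewed, and the job is handed in when it is done.

```bash
mkdir -p pics; cat > h.py <<'E'
from workcell import env
import numpy as np, cv2
from scipy.spatial.transform import Rotation as R
def q(o): return R.from_quat([o[1],o[2],o[3],o[0]])
def world(c,row,col,depth=None,z=None):
    r=np.array([(col-c["cx"])/c["fx"],(row-c["cy"])/c["fy"],1.0])
    Rm=q(c["orientation"]).as_matrix(); o=np.array(c["origin"])
    if z is not None:
        d=Rm@r; return o+d*(z-o[2])/d[2]
    if depth is None: depth=c["depth"][int(round(row)),int(round(col))]
    return o+Rm@(r*depth)
def save(c,n): cv2.imwrite("pics/"+n,c["pixels"][:,:,::-1])
E
python3 - <<'E'
from h import *
s=env.get_state(); print(s["clock"],s["tcp_pos"],s["orientation"],s["finger_gap"],env.nose_length,s["wrist_force"])
for n in("scene","top"):
    c=env.read_camera(n); save(c,n+"0.png"); print(n,c["origin"])
    for t,z in(("front_mark",.05),("disc",.035),("peg_top",.085),("backup_mark",.05),("backup_center",.079),("router_center",None),("switch_center",None),("brick_center",None),("jar_center",None),("screwdriver_grip",None)):
        for d in env.pinpoint(n,t)[:6]:
            l=d["location"]; print(t,round(d["score"],2),np.round(l),np.round(world(c,*l,z=z),3))
E
```

```text
0.0 [0.21983472 0.53076761 0.24139303] [-3.00145528e-04  1.95131591e-01  9.80776621e-01 -8.89293027e-04] 0.08561540093020986 0.011 [-0.33965141 -0.82689825 -0.01089936]
scene [ 1.50622255 -0.41362887  0.84968628]
disc 0.89 [291. 350.] [0.632 0.024 0.035]
peg_top 0.6 [305. 289.] [ 0.68  -0.125  0.085]
backup_mark 0.66 [294. 267.] [ 0.594 -0.141  0.05 ]
backup_center 0.85 [347. 201.] [ 0.721 -0.302  0.079]
backup_center 0.69 [229. 190.] [ 0.358 -0.238  0.079]
backup_center 0.66 [277. 313.] [ 0.612 -0.05   0.079]
backup_center 0.51 [220. 423.] [0.512 0.257 0.079]
router_center 0.92 [300. 375.] [0.715 0.035 0.075]
router_center 0.47 [305. 376.] [0.728 0.031 0.073]
switch_center 0.97 [257. 362.] [0.585 0.069 0.076]
brick_center 0.94 [328. 134.] [ 0.578 -0.399  0.032]
jar_center 0.89 [254. 488.] [0.65  0.341 0.054]
screwdriver_grip 0.58 [215. 423.] [0.423 0.315 0.025]
top [ 0.30689773 -0.03099837  1.3141214 ]
front_mark 0.92 [274. 274.] [0.472 0.084 0.05 ]
front_mark 0.43 [210. 338.] [ 0.617 -0.049  0.05 ]
disc 0.7 [203. 308.] [0.635 0.018 0.035]
peg_top 0.74 [177. 375.] [ 0.684 -0.128  0.085]
backup_mark 0.66 [220. 380.] [ 0.597 -0.144  0.05 ]
backup_mark 0.43 [171. 299.] [0.704 0.039 0.05 ]
backup_center 0.92 [211. 336.] [ 0.609 -0.044  0.079]
backup_center 0.82 [192. 447.] [ 0.656 -0.283  0.079]
backup_center 0.75 [365. 415.] [ 0.289 -0.215  0.079]
router_center 0.55 [171. 298.] [0.697 0.041 0.077]
switch_center 0.6 [224. 281.] [0.577 0.073 0.073]
switch_center 0.17 [297. 171.] [0.417 0.312 0.024]
brick_center 0.58 [238. 495.] [ 0.566 -0.398  0.032]
brick_center 0.51 [206. 338.] [ 0.612 -0.05   0.11 ]
```

View pics/top0.png

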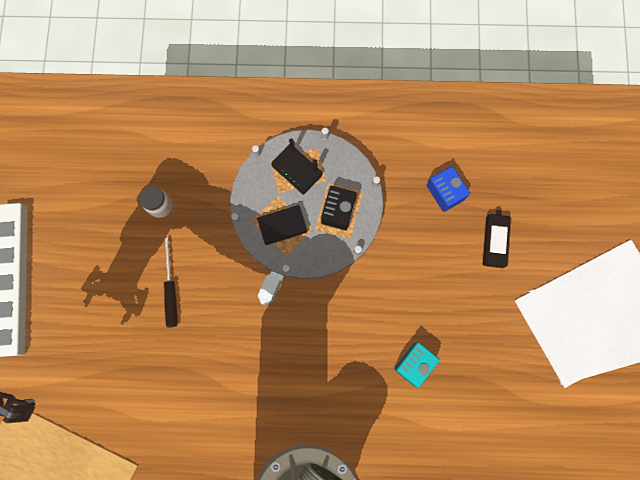

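View pics/scene0.png

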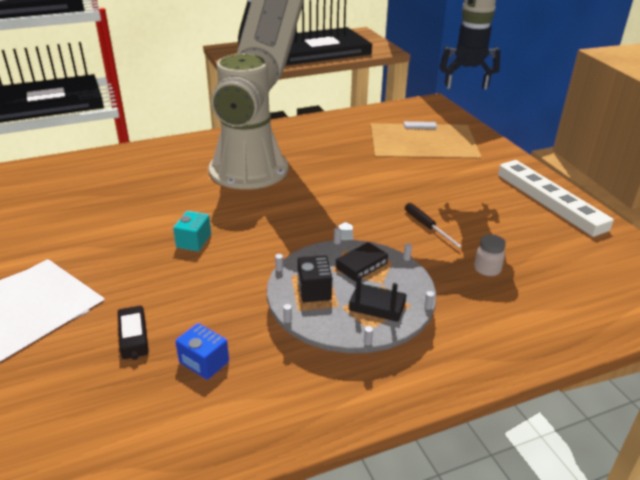

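The top picture shows the pointer at about (288, 268), lower left of the disc. The black backup is at (207, 340), facing right. The other two boxes on the disc are the switch (224, 283) and the router (168, 297). The blue and turquoise boxes are decoys off the disc. Next I'll fit the axis and the peg angles.

```bash
cat > fit.py <<'E'
from h import *
from scipy.optimize import least_squares
def fit(c,px):
    P=np.array([world(c,r,k,z=.085)[:2] for r,k in px])
    f=lambda p: np.hypot(*(P-p[:2]).T)-.158
    s=least_squares(f,[.634,.02]).x
    a=np.degrees(np.arctan2(P[:,1]-s[1],P[:,0]-s[0]))
    return s,a,f(s)
E
python3 - <<'E'
from fit import *
c=env.read_camera("top")
s,a,e=fit(c,[(131,325),(149,255),(216,235),(268,286),(249,358),(180,376)])
print(s,np.round(a,1),np.round(e*1e3,1), "phase mod60",np.round(a%60,1))
# pointer: aluminium tip
big=cv2.resize(c["pixels"][100:320,210:420],None,fx=3.6,fy=2.7*1.0,interpolation=cv2.INTER_CUBIC); cv2.imwrite("pics/crop.png",cv2.resize(c["pixels"][120:320,220:400],None,fx=3,fy=3)[:,:,::-1])
for px in((303,264),(300,266)):
    w=world(c,*px,z=.045);print(w,np.degrees(np.arctan2(w[1]-s[1],w[0]-s[0])),np.hypot(*(w[:2]-s)))
for px in((211,336),):
    w=world(c,*px,z=.079);print(np.degrees(np.arctan2(w[1]-s[1],w[0]-s[0])))
E
```

```text
[0.63341311 0.02067   ] [ -13.7   46.8  106.2  166.6 -133.5  -73.7] [-0.5 -0.4 -1.2 -0.4 -0.5 -1.2] phase mod60 [46.3 46.8 46.2 46.6 46.5 46.3]
[0.40844901 0.10453897 0.045     ] 159.5540187803264 0.2400892463637601
[0.41502333 0.10052188 0.045     ] 159.91560214879257 0.23253046486226842
-111.2758876789216
```

View pics/crop.png

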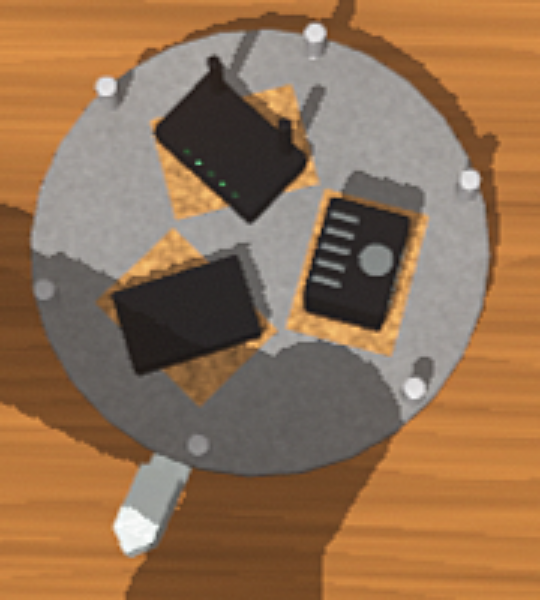

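```bash

python3 -m creep '{"hand":[0,0,0,0,0],"delta_pos":[[-0.02,-0.016,0],[-0.035,-0.029,0],[-0.035,-0.029,0],[-0.035,-0.029,0],[-0.035,-0.029,0]],"turn":[0,0,0,0,0]}' 30
python3 -m creep '{"hand":[0,0,0,0,0],"delta_pos":[[-0.035,-0.029,0],[-0.035,-0.029,0],[-0.035,-0.029,0],[-0.035,-0.029,0],[-0.035,-0.029,0]],"turn":[0,0,0,0,0]}'
python3 -m creep '{"hand":[0,0,0,0,0],"delta_pos":[[-0.035,-0.029,0],[-0.035,-0.029,0],[-0.035,-0.029,0],[-0.035,-0.029,0],[-0.035,-0.029,0]],"turn":[0,0,0,0,0]}'
python3 -m creep '{"hand":[0,0,0,0,0],"delta_pos":[[-0.035,-0.029,0],[-0.035,-0.029,0],[-0.035,-0.029,0],[-0.035,-0.029,0],[-0.035,-0.029,0]],"turn":[0,0,0,0,0]}'
python3 -m creep '{"hand":[0,0,0,0,0],"delta_pos":[[0,0,0],[0,0,0],[0,0,0],[0,0,0],[0,0,0]],"turn":[-0.5,-1,-1,-1,-1]}'
python3 -m creep '{"hand":[0,0,0,0,0],"delta_pos":[[0,0,0],[0,0,0],[0,0,0],[0,0,0],[0,0,0]],"turn":[-1,-1,-1,-1,-1]}'
python3 -m creep '{"hand":[0,0,0,0,0],"delta_pos":[[0,0,0],[0,0,0],[0,0,0],[0,0,0],[0,0,0]],"turn":[-1,-1,-1,-1,-1]}'
python3 -m creep '{"hand":[0,0,0,0,0],"delta_pos":[[0,0,0],[0,0,0],[0,0,0],[0,0,0],[0,0,0]],"turn":[-1,-1,-0.6,0,0]}'
cat > rel.py <<'E'
from h import *
C=np.array([.6334,.0207])
s=env.get_state(); Rm=q(s["orientation"]).as_matrix(); p=np.array(s["tcp_pos"]); d=p[:2]-C
print("t",s["clock"],"tcp",np.round(p,4),"r",np.hypot(*d),"ang",np.degrees(np.arctan2(d[1],d[0]))%360,"yaw",np.degrees(np.arctan2(Rm[1,0],Rm[0,0]))%360,"zaxis",np.round(Rm[:,2],3),"F",np.round(s["wrist_force"],1),"gap",s["finger_gap"])
def to(ang,r,z):
    t=np.radians(ang); g=np.array([*(C+r*np.array([np.cos(t),np.sin(t)])),z])
    print("to",ang,r,z,"units",np.round(Rm.T@(g-p)/.8,4))
E
python3 -c "
from rel import *
to(243,.159,.075)"
```

```text
clock: 1.57
tcp_pos: [0.2982, 0.3834, 0.2423]
orientation: [0.0, 0.195, 0.981, 0.0]
wrist_force: [0.3, -0.3, -0.2]
finger_gap: 0.0257
clock: 1.98
tcp_pos: [0.3834, 0.2223, 0.2426]
orientation: [0.0, 0.195, 0.981, 0.0]
wrist_force: [1.3, -0.5, 0.3]
finger_gap: -0.0002
clock: 2.4
tcp_pos: [0.4684, 0.0614, 0.2426]
orientation: [0.0, 0.195, 0.981, 0.0]
wrist_force: [0.2, -0.4, 0.6]
finger_gap: -0.0004
clock: 2.82
tcp_pos: [0.5533, -0.0994, 0.2424]
orientation: [0.0, 0.195, 0.981, 0.0]
wrist_force: [0.3, 0.2, -0.4]
finger_gap: 0.0
clock: 3.23
tcp_pos: [0.5528, -0.0978, 0.2422]
orientation: [-0.0, -0.002, 1.0, 0.0]
wrist_force: [1.2, -0.0, -0.3]
finger_gap: 0.0002
clock: 3.65
tcp_pos: [0.5527, -0.0975, 0.2423]
orientation: [0.0, -0.219, 0.976, 0.0]
wrist_force: [0.0, 0.3, 0.2]
finger_gap: -0.0001
clock: 4.07
tcp_pos: [0.5528, -0.0976, 0.2423]
orientation: [0.0, -0.425, 0.905, 0.0]
wrist_force: [0.5, -0.5, 0.4]
finger_gap: -0.0001
clock: 4.48
tcp_pos: [0.5528, -0.0976, 0.2423]
orientation: [0.0, -0.522, 0.853, 0.0]
wrist_force: [-0.0, -0.6, -0.3]
finger_gap: -0.0003
t 4.4833 tcp [ 0.5528 -0.0976  0.2423] r 0.14316316938966597 ang 235.7140674705085 yaw 242.90086304825087 zaxis [ 0.  0. -1.] F [-0.  -0.6 -0.3] gap -0.00026438206006032533
to 243 0.159 0.075 units [ 0.0212 -0.0227  0.2091]
```

```bash

python3 -m creep '{"hand":[0,0,0,0,0],"delta_pos":[[0.0212,-0.0227,0],[0,0,0.035],[0,0,0.045],[0,0,0.045],[0,0,0.035]],"turn":[0,0,0,0,0]}'
python3 -c "
from rel import *
to(243,.159,.075)
c=env.read_camera('scene');save(c,'scene1.png')
c=env.read_camera('top');save(c,'top1.png')"
```

```text
clock: 4.9
tcp_pos: [0.5604, -0.1208, 0.1119]
orientation: [-0.0, -0.522, 0.853, 0.001]
wrist_force: [-0.0, 0.1, -0.1]
finger_gap: -0.0001
t 4.9 tcp [ 0.5604 -0.1208  0.1119] r 0.1592068527529152 ang 242.71029629315132 yaw 242.88263744348782 zaxis [-0.001  0.001 -1.   ] F [-0.   0.1 -0.1] gap -5.7107571368953575e-05
to 243 0.159 0.075 units [-0.0003 -0.0011  0.0462]
```

View pics/scene1.png

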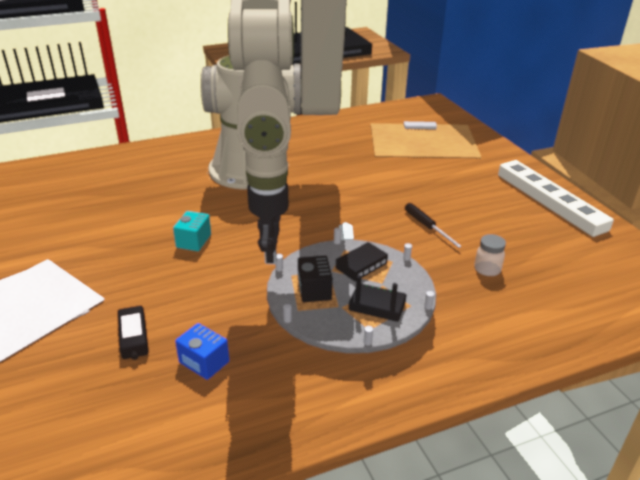

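View pics/top1.png

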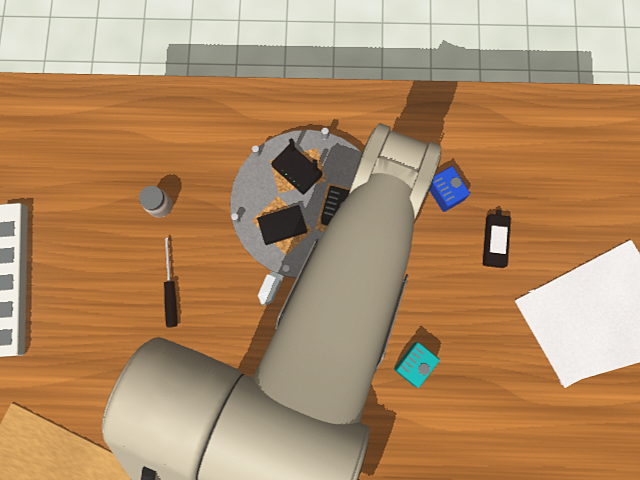

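```bash

python3 -c "
from rel import *
c=env.read_camera('scene')
def proj(w):
    v=q(c['orientation']).as_matrix().T@(np.array(w)-c['origin']);return np.round([c['cy']+c['fy']*v[1]/v[2],c['cx']+c['fx']*v[0]/v[2]])
print('tip',proj([.5604,-.1208,.101]))
for a in(226.5,286.5,166.5):
  t=np.radians(a);print(a,proj([*(C+.158*np.array([np.cos(t),np.sin(t)])),.085]))
cv2.imwrite('pics/sc1c.png',cv2.resize(c['pixels'][180:360,220:460],None,fx=3,fy=3)[:,:,::-1])
"
```

```text
t 5.0 tcp [ 0.5574 -0.1196  0.1093] r 0.15956919755722998 ang 241.5632913655013 yaw 242.91140113309302 zaxis [-0.009  0.004 -1.   ] F [-0.4  0.4 -0.5] gap 0.0002577594194632426
tip [261. 270.]
226.5 [255. 277.]
286.5 [305. 286.]
166.5 [228. 336.]
```

View pics/sc1c.png

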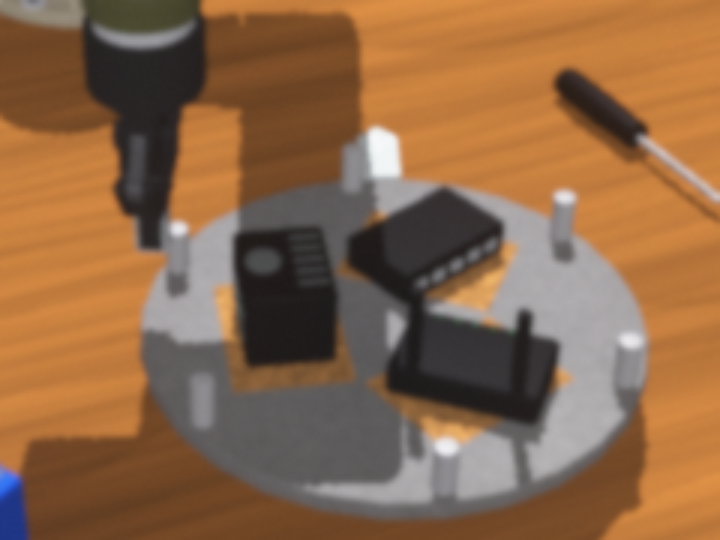

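```bash

python3 -m creep '{"hand":[0,0,0,0,0],"delta_pos":[[0,0,0],[0,-0.004,0.015],[0,-0.002,0.015],[0,0,0.011],[0,0,0]],"turn":[0,0,0,0,0]}'
python3 -c "
from rel import *
to(243,.159,.075)"
```

```text
clock: 5.47
tcp_pos: [0.5654, -0.1231, 0.0807]
orientation: [-0.0, -0.522, 0.853, 0.0]
wrist_force: [-0.2, -0.4, -0.7]
finger_gap: -0.0002
t 5.4667 tcp [ 0.5654 -0.1231  0.0807] r 0.1590458481314963 ang 244.66859830364052 yaw 242.98219890452174 zaxis [-0.001  0.    -1.   ] F [-0.2 -0.4 -0.7] gap -0.00015132812877460553
to 243 0.159 0.075 units [0.     0.0058 0.0071]
```

```bash

python3 -m creep '{"hand":[0,0,0,0,0],"delta_pos":[[0,0,0.009],[-0.0001,0.006,0],[-0.0001,0.006,0],[-0.0001,0.006,0],[-0.0001,0.006,0]],"turn":[0,0.3,0.35,0.35,0.35]}'
python3 -m creep '{"hand":[0,0,0,0,0],"delta_pos":[[-0.0001,0.006,0],[-0.0001,0.006,0],[-0.0001,0.006,0],[-0.0001,0.006,0],[-0.0001,0.006,0]],"turn":[0.35,0.35,0.35,0.35,0.35]}'
python3 -m creep '{"hand":[0,0,0,0,0],"delta_pos":[[-0.0001,0.006,0],[-0.0001,0.006,0],[-0.0001,0.006,0],[-0.0001,0.006,0],[-0.0001,0.006,0]],"turn":[0.35,0.35,0.35,0.35,0.35]}'
python3 -c "
from rel import *
c=env.read_camera('scene');save(c,'scene2.png');cv2.imwrite('pics/sc2c.png',cv2.resize(c['pixels'][180:360,220:460],None,fx=3,fy=3)[:,:,::-1])
"
```

```text
clock: 5.88
tcp_pos: [0.5493, -0.1135, 0.0747]
orientation: [0.0, -0.471, 0.882, -0.0]
wrist_force: [0.2, 0.2, -0.6]
finger_gap: -0.0
clock: 6.3
tcp_pos: [0.5308, -0.099, 0.075]
orientation: [0.001, -0.402, 0.916, -0.001]
wrist_force: [0.1, -1.2, 0.4]
finger_gap: 0.0
clock: 6.72
tcp_pos: [0.5144, -0.0814, 0.075]
orientation: [0.001, -0.331, 0.944, -0.001]
wrist_force: [0.7, -1.0, 0.2]
finger_gap: -0.0002
t 6.7167 tcp [ 0.5144 -0.0814  0.075 ] r 0.15683621942956444 ang 220.6322739561375 yaw 218.63973989692158 zaxis [ 0.002 -0.001 -1.   ] F [ 0.7 -1.   0.2] gap -0.0001530953962783418
```

View pics/sc2c.png

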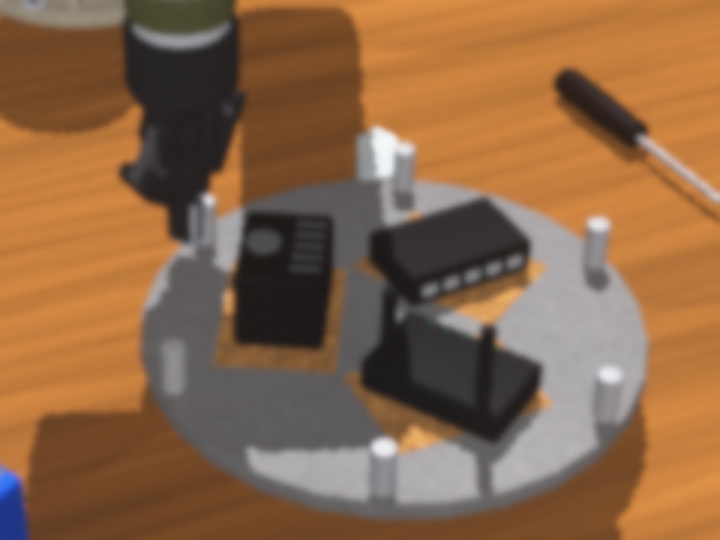

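The finger is on the peg and the disc is turning with it; the devices haven't moved. Continuing the push.

```bash

for i in 1; do :; done
python3 -m creep '{"hand":[0,0,0,0,0],"delta_pos":[[0.0003,0.007,0],[0,0.007,0],[0,0.007,0],[0,0.007,0],[0,0.007,0]],"turn":[0.4,0.4,0.4,0.4,0.4]}'
python3 -m creep '{"hand":[0,0,0,0,0],"delta_pos":[[0,0.007,0],[0,0.007,0],[0,0.007,0],[0,0.007,0],[0,0.007,0]],"turn":[0.4,0.4,0.4,0.4,0.4]}'
python3 -m creep '{"hand":[0,0,0,0,0],"delta_pos":[[0,0.007,0],[0,0.007,0],[0,0.007,0],[0,0.007,0],[0,0.007,0]],"turn":[0.4,0.4,0.4,0.4,0.4]}'
python3 -c "
from rel import *
to(160,.158,.075)"
```

```text
clock: 7.18
tcp_pos: [0.4983, -0.0586, 0.0749]
orientation: [0.001, -0.248, 0.969, -0.001]
wrist_force: [-0.3, -1.4, -0.3]
finger_gap: 0.0001
clock: 7.6
tcp_pos: [0.4864, -0.0331, 0.0748]
orientation: [0.001, -0.162, 0.987, -0.001]
wrist_force: [-0.3, -1.4, 0.4]
finger_gap: 0.0001
clock: 8.02
tcp_pos: [0.4792, -0.0059, 0.0748]
orientation: [0.0, -0.076, 0.997, -0.0]
wrist_force: [-0.1, -1.0, -0.5]
finger_gap: -0.0002
t 8.0167 tcp [ 0.4792 -0.0059  0.0748] r 0.15647603853473896 ang 189.79038691353193 yaw 188.67113934824857 zaxis [ 0.001 -0.001 -1.   ] F [-0.1 -1.  -0.5] gap -0.00016774306589661595
to 160 0.158 0.075 units [-0.0223  0.0986 -0.0003]
```

```bash

python3 -m creep '{"hand":[0,0,0,0,0],"delta_pos":[[0.0007,0.007,0],[0.0005,0.007,0],[0,0.007,0],[0,0.007,0],[0,0.007,0]],"turn":[0.4,0.4,0.4,0.4,0.4]}'
python3 -m creep '{"hand":[0,0,0,0,0],"delta_pos":[[0,0.007,0],[0,0.007,0],[0,0.007,0],[0,0.007,0],[0,0.007,0]],"turn":[0.4,0.4,0.4,0.4,0.4]}'
python3 -m creep '{"hand":[0,0,0,0,0],"delta_pos":[[0,0.007,0],[0,0.007,0],[0,0.007,0],[0,0.007,0],[0,0.006,0]],"turn":[0.4,0.4,0.4,0.4,0.4]}'
python3 -c "
from rel import *
c=env.read_camera('scene');save(c,'scene3.png');cv2.imwrite('pics/sc3c.png',cv2.resize(c['pixels'][180:360,220:460],None,fx=3,fy=3)[:,:,::-1])
c=env.read_camera('top');save(c,'top3.png')
cv2.imwrite('pics/top3c.png',cv2.resize(c['pixels'][120:320,220:400],None,fx=3,fy=3)[:,:,::-1])
"
```

```text
clock: 8.43
tcp_pos: [0.4764, 0.0219, 0.0749]
orientation: [0.001, 0.012, 1.0, -0.0]
wrist_force: [0.4, -0.4, -0.2]
finger_gap: 0.0
clock: 8.85
tcp_pos: [0.4788, 0.0498, 0.0749]
orientation: [0.001, 0.099, 0.995, -0.0]
wrist_force: [0.7, -0.8, 0.8]
finger_gap: -0.0003
clock: 9.27
tcp_pos: [0.4859, 0.0761, 0.0748]
orientation: [0.001, 0.185, 0.983, -0.0]
wrist_force: [0.2, -1.2, 1.3]
finger_gap: 0.0
t 9.2667 tcp [0.4859 0.0761 0.0748] r 0.15757528701157505 ang 159.4033963082507 yaw 158.68161780154222 zaxis [ 0.001 -0.    -1.   ] F [ 0.2 -1.2  1.3] gap 1.1402375399917525e-05
```

View pics/sc3c.png

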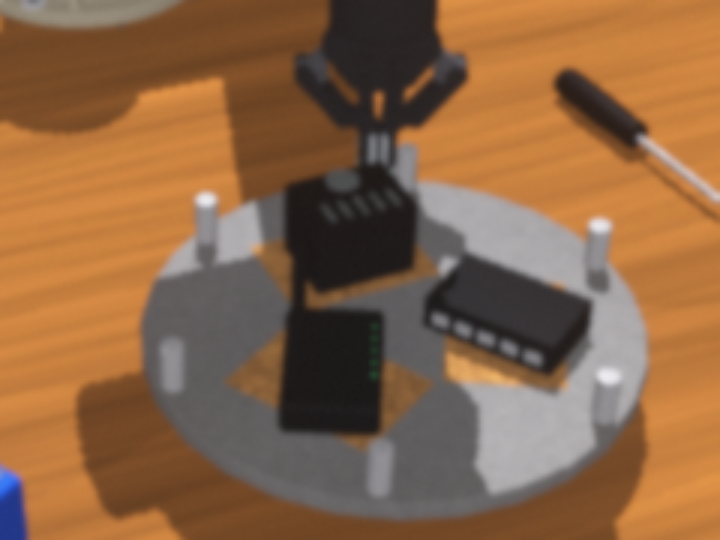

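View pics/top3c.png

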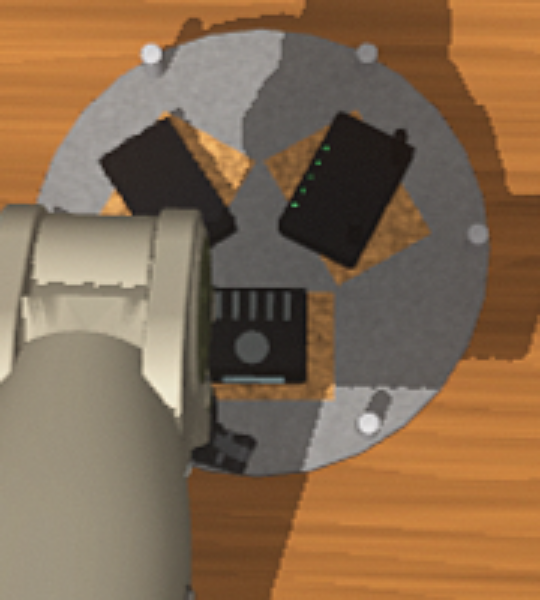

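```bash

python3 -c "
from fit import *
c=env.read_camera('top')
s,a,e=fit(c,[(120+y/3,220+x/3) for x,y in((150,53),(367,53),(478,234),(369,423))])
a=np.degrees([np.arctan2(*(world(c,120+y/3,220+x/3,z=.085)[:2]-[.6334,.0207])[::-1]) for x,y in((150,53),(367,53),(478,234),(369,423))])
print(s,a%60,e)
import rel"
```

```text
[0.63329445 0.02058304] [31.68610045 31.34953047 31.4735904  31.6189164 ] [ 4.73177782e-04 -8.07460359e-05  8.19262719e-05  3.91971132e-04]
t 9.4167 tcp [0.4857 0.0762 0.0747] r 0.1577583379650609 ang 159.38989466434555 yaw 158.85415584113616 zaxis [ 0.001  0.    -1.   ] F [-0.3 -1.  -0.1] gap 3.526137297141563e-05
```

```bash

python3 -m creep '{"hand":[0,0,0,0,0],"delta_pos":[[0,0.007,0],[0,0.007,0],[0,0.007,0],[0,0.007,0],[0,0.007,0]],"turn":[0.4,0.4,0.4,0.4,0.4]}'
python3 -m creep '{"hand":[0,0,0,0,0],"delta_pos":[[0,0.007,0],[0,0.007,0],[0,0.006,0],[0,0.005,0],[0,0.004,0]],"turn":[0.4,0.4,0.35,0.3,0.25]}'
python3 -m creep '{"hand":[0,0,0,0,0],"delta_pos":[[0,0.004,0],[0,0.002,0],[0,0,0],[0,0,0],[0,0,0]],"turn":[0.2,0.1,0,0,0]}'
python3 -c "
from rel import *
c=env.read_camera('top');save(c,'top4.png')
cv2.imwrite('pics/top4c.png',cv2.resize(c['pixels'][120:320,220:400],None,fx=3,fy=3)[:,:,::-1])
"
```

```text
clock: 9.83
tcp_pos: [0.497, 0.1011, 0.0744]
orientation: [-0.0, 0.27, 0.963, -0.0]
wrist_force: [-0.4, -0.9, 0.3]
finger_gap: -0.0
clock: 10.25
tcp_pos: [0.5101, 0.1203, 0.0743]
orientation: [-0.0, 0.34, 0.94, -0.0]
wrist_force: [-1.8, -0.4, -0.5]
finger_gap: -0.0001
clock: 10.67
tcp_pos: [0.5135, 0.124, 0.0744]
orientation: [0.0, 0.352, 0.936, 0.0]
wrist_force: [0.0, 0.6, -0.5]
finger_gap: 0.0002
t 10.6667 tcp [0.5135 0.124  0.0744] r 0.15825335695554202 ang 139.25277708476938 yaw 138.76376677589337 zaxis [ 0.  0. -1.] F [ 0.   0.6 -0.5] gap 0.00018802651412400386
```

View pics/top4c.png

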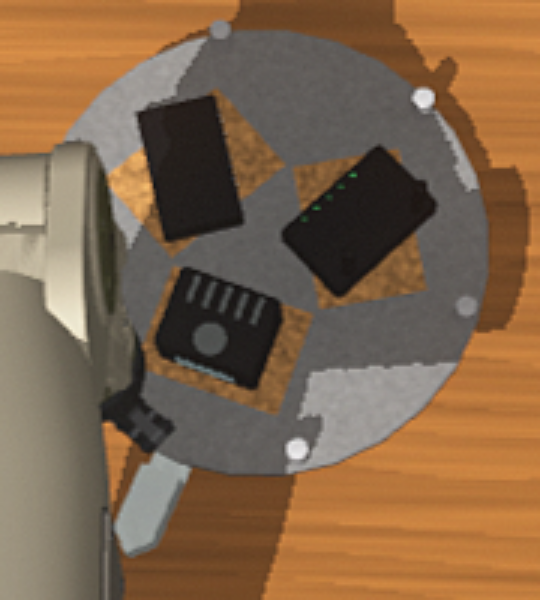

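```bash

cat > m.py <<'E'
from rel import *
def meas(c,pegs):
    for x,y in pegs:
        d=world(c,120+y/3,220+x/3,z=.085)[:2]-C; print(round(np.degrees(np.arctan2(d[1],d[0]))%60,2),end=' ')
    print()
E
python3 -c "
from m import *
c=env.read_camera('top')
meas(c,[(220,30),(424,97),(467,305),(297,448)])
a=world(c,120+556/3,220+130/3,z=.045);print(a)
for x,y in((130,556),(171,460),(137,515+6)):
  b=world(c,120+y/3,220+x/3,z=.045)-[*C,0];print(np.degrees(np.arctan2(b[1],b[0])),np.hypot(*b[:2]))
"
```

```text
t 10.7167 tcp [0.5134 0.124  0.0744] r 0.15831609574307925 ang 139.2616784115048 yaw 138.7595304955577 zaxis [ 0.  0. -1.] F [ 0.1  0.1 -0. ] gap -3.989949254754612e-05
11.94 11.94 12.27 12.1 
[0.40339891 0.10574325 0.045     ]
159.708050873236 0.2452200136434476
159.88552949531808 0.170222212610059
158.37477245849942 0.2202427562126713
```

```bash

python3 -m creep '{"hand":[0,0,0,0,0],"delta_pos":[[0,0.004,0],[0,0.004,0],[0,0,0],[0,0,0],[0,0,0]],"turn":[0.2,0.2,0,0,0]}'
python3 -m creep '{"hand":[0,0,0,0,0],"delta_pos":[[0,-0.006,0],[0,-0.01,0],[0,-0.01,0],[0,-0.004,0],[0,0,0]],"turn":[0,0,0,0,0]}'
python3 -c "
from rel import *
c=env.read_camera('top');save(c,'top5.png')
cv2.imwrite('pics/top5c.png',cv2.resize(c['pixels'][120:320,220:400],None,fx=3,fy=3)[:,:,::-1])
"
```

```text
clock: 11.18
tcp_pos: [0.5178, 0.1291, 0.0743]
orientation: [0.0, 0.368, 0.93, 0.0]
wrist_force: [-0.5, -0.3, -0.4]
finger_gap: -0.0004
clock: 11.6
tcp_pos: [0.5001, 0.1106, 0.0743]
orientation: [-0.0, 0.369, 0.929, -0.0]
wrist_force: [-0.8, 0.1, 0.1]
finger_gap: 0.0001
t 11.6 tcp [0.5001 0.1106 0.0743] r 0.1607928449220853 ang 145.9924627550603 yaw 136.68671009609346 zaxis [-0.001 -0.    -1.   ] F [-0.8  0.1  0.1] gap 0.00013334121596118243
```

View pics/top5c.png

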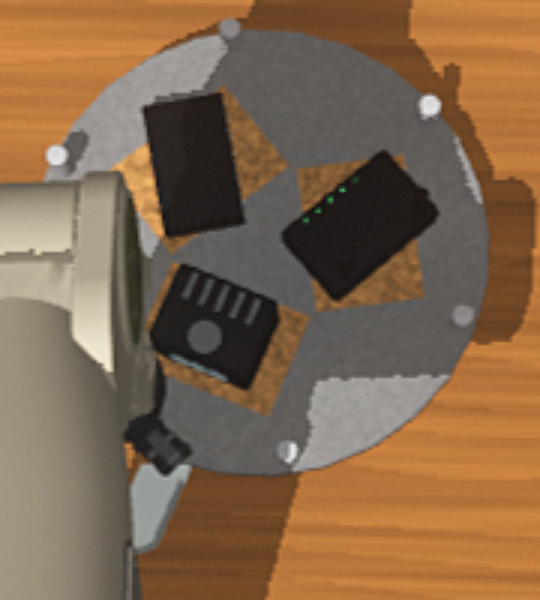

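Clear of the peg; raising the hand straight up and moving it away over the bench on the near side.

```bash

python3 -m creep '{"hand":[0,0,0,0,0],"delta_pos":[[0,0,-0.02],[0,0,-0.04],[0,0,-0.045],[0,0,-0.045],[0,0,-0.04]],"turn":[0,0,0,0,0]}'
python3 -m creep '{"hand":[0,0,0,0,0],"delta_pos":[[0.02,0,0],[0.04,0,0],[0.04,0,0],[0.04,0,0],[0.04,0,0]],"turn":[0,0,0,0,0]}'
python3 -m creep '{"hand":[0,0,0,0,0],"delta_pos":[[0.03,0.02,0],[0.03,0.03,0],[0.02,0.04,0],[0,0.04,0],[0,0,0]],"turn":[0,0,0,0,0]}'
python3 -c "
from rel import *
c=env.read_camera('scene');save(c,'scene6.png')
c=env.read_camera('top');save(c,'top6.png')
cv2.imwrite('pics/top6c.png',cv2.resize(c['pixels'][120:320,220:400],None,fx=3,fy=3)[:,:,::-1])
"
```

```text
clock: 12.07
tcp_pos: [0.5014, 0.1115, 0.2286]
orientation: [0.001, 0.369, 0.93, 0.0]
wrist_force: [1.3, -0.4, 0.7]
finger_gap: -0.0001
clock: 12.48
tcp_pos: [0.3953, 0.2109, 0.2263]
orientation: [0.0, 0.369, 0.929, 0.0]
wrist_force: [0.4, 0.2, -0.1]
finger_gap: 0.0001
clock: 12.9
tcp_pos: [0.4238, 0.334, 0.2254]
orientation: [0.001, 0.367, 0.93, 0.002]
wrist_force: [0.1, -0.2, -0.2]
finger_gap: -0.0005
t 12.9 tcp [0.4238 0.334  0.2254] r 0.37695712212656673 ang 123.79024697769334 yaw 136.926285983049 zaxis [ 0.003  0.002 -1.   ] F [ 0.1 -0.2 -0.2] gap -0.00046349495842429344
```

View pics/top6c.png

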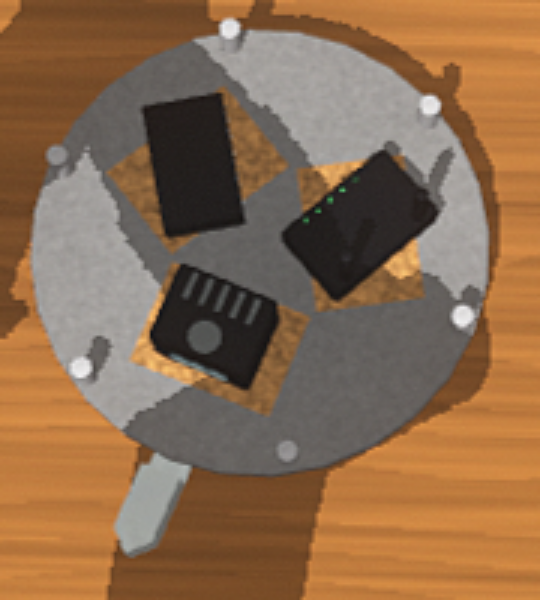

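View pics/scene6.png

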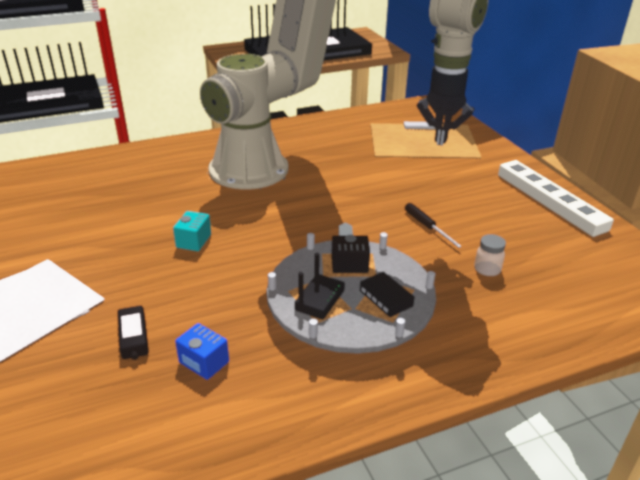

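```bash

python3 -c "
from m import *
c=env.read_camera('top')
meas(c,[(230,28),(430,104),(463,315),(288,450),(81,367),(57,155)])
for t,z in(('backup_mark',.05),('front_mark',.05),('backup_center',.079)):
  for d in env.pinpoint('top',t)[:3]:
    w=world(c,*d['location'],z=z);print(t,d['score'],w,np.degrees(np.arctan2(w[1]-C[1],w[0]-C[0])))
"
```

```text
t 13.0 tcp [0.421  0.3305 0.2254] r 0.3755819550892809 ang 124.43755453671412 yaw 136.82192677087238 zaxis [-0.001 -0.001 -1.   ] F [ 0.1 -0.7 -0.7] gap 0.00013303386502409948
9.21 9.46 9.43 9.76 9.54 9.41 
backup_mark 0.76 [0.47438057 0.08320559 0.05      ] 158.54175444063728
front_mark 0.67 [0.48582639 0.08043743 0.05      ] 157.96202137481936
backup_center 0.88 [ 0.65790853 -0.28820783  0.079     ] -85.46369502221438
backup_center 0.82 [0.55506715 0.06018745 0.079     ] 153.24740770176138
backup_center 0.56 [ 0.28735714 -0.22030712  0.079     ] -145.14409672866157
```

```bash

python3 -m creep '{"hand":[0,0,0,0,0],"delta_pos":[[0,0,0],[0,0,0],[0,0,0],[0,0,0],[0,0,0]],"turn":[0,0,0,0,0]}'
python3 -c "
from workcell import env
print(env.hand_in())"
```

```text
clock: 13.62
tcp_pos: [0.421, 0.3295, 0.2265]
orientation: [0.0, 0.369, 0.93, 0.0]
wrist_force: [-0.3, 1.1, 0.0]
finger_gap: 0.0001
the job is handed in; nothing more can be done
None
```

The battery backup now stands at the front, and I handed the job in at about 14 s. I turned the disc about 97° clockwise by pushing one rim peg with the closed fingertips. The force reading stayed around 2 N or less. I then backed off, lifted the hand and moved it clear.

- **Alignment:** all six pegs in the last top picture put the rim mark at about 159.4°, and the pointer is at about 159.7°. That is roughly 1 mm at the rim, against the 24 mm allowed.
- **Network check:** the trained networks put the two marks within 1° of each other (158.5° and 158.0°). Their two points were about 12 mm apart, mostly along the radius.
- **Backup position:** the networks place the backup's centre about 6° (roughly 8 mm) to one side of its mark direction. They showed about the same offset (8°) before I touched anything, so I don't think it slid.
- **Devices and bench items:** by eye, the devices look unshifted on their mats, and the brick, jar and screwdriver look unmoved. I did not measure any of these again.
- **At rest:** the peg angle was the same just after the hand left the peg as over a second later. I made no separate speed measurement.

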